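# Reset the tripped extract-fan switch of a chemical store

### The job

The store's extract fan has tripped: of the three lever switches, one stands upright, halfway. Push that lever by its handle, without gripping it, back towards you and press it firmly against its reset stop (at least 12 N, never over 25 N), then throw it right over to on, and only then turn the rotary isolator's handle a quarter turn clockwise to on. Leave the other two levers and everything standing about as they are.

Things in the scene. Friction and masses are not known exactly. Their poses are not given: they have to be found in the camera images.
- unit_b: Lever switch housing, fixed, 130 x 74 x 34 mm, on a 30 mm high plinth: one of three identical, 95 mm apart, in random order. Origin: centre of its underside, 30 mm above the table. x: from its off side (near the robot) to its on side; y: along the hinge; z up. Hinge axis 40 mm above the origin. This is the tripped one.
- grip_b: Tripped lever. Origin: on its hinge axis; axes: the unit's, turned about y by the joint value. A hub with a steel stem (12 mm thick, 18 mm wide) and a crossbar (20 mm diameter, 52 mm long, 100 mm from the hinge). The stem sits on the hub up to 0.12 rad off either way (12 mm at the bar), so where the bar meets its stops must be felt. A level push on the leaning bar can bind: follow its arc. 
- lever_b (a joint): Angle of the lever's hub, 0 to 1.1 rad: 0 = off and reset stop (stem leans 31, give or take 7, degrees towards the robot), 0.55 = upright, 1.1 = on stop (as far away). The weighted handle falls over centre to the nearer stop (about 2 N at the bar at a stop); near upright (0.5 to 0.6) friction holds it. Starts tripped: upright hub within 0.05 rad.
- unit_a: Lever switch housing, fixed, 130 x 74 x 34 mm, on a 30 mm high plinth: one of three identical, 95 mm apart, in random order. Origin: centre of its underside, 30 mm above the table. x: from its off side (near the robot) to its on side; y: along the hinge; z up. Hinge axis 40 mm above the origin. Running neighbour, leave alone.
- lever_a (a joint): Angle of the lever's hub, 0 to 1.1 rad: 0 = off and reset stop (stem leans 31, give or take 7, degrees towards the robot), 0.55 = upright, 1.1 = on stop (as far away). The weighted handle falls over centre to the nearer stop (about 2 N at the bar at a stop); near upright (0.5 to 0.6) friction holds it. Starts on, stays on.
- unit_c: Lever switch housing, fixed, 130 x 74 x 34 mm, on a 30 mm high plinth: one of three identical, 95 mm apart, in random order. Origin: centre of its underside, 30 mm above the table. x: from its off side (near the robot) to its on side; y: along the hinge; z up. Hinge axis 40 mm above the origin. Spare neighbour, leave alone.
- lever_c (a joint): Angle of the lever's hub, 0 to 1.1 rad: 0 = off and reset stop (stem leans 31, give or take 7, degrees towards the robot), 0.55 = upright, 1.1 = on stop (as far away). The weighted handle falls over centre to the nearer stop (about 2 N at the bar at a stop); near upright (0.5 to 0.6) friction holds it. Starts off, stays off.
- isolator_box: Rotary isolator, fixed: grey box 130 x 120 x 90 mm, to the left or right of the plinth. Origin: centre of its underside; z up. The handle turns about the vertical through this origin.
- isolator (a joint): Angle of the isolator's handle, 0 to 1.57 rad, clockwise seen from above. 0 = off: its long end points along the box's +y; 1.57 = on: the long end points along the box's +x (away from the robot). An over-centre detent (about 4 N at the long end) drives it to the nearer stop.
- isolator_grip: The isolator's black bar handle, 22 mm wide, from 106 to 136 mm above the table. Origin: on the turning axis, at its underside; y along the bar to its long end, which reaches 78 mm from the axis (the last 8 mm a 16 mm wide nose, 24 mm tall); the short end reaches 40 mm.
- bottle_tall: Amber bottle, 80 mm diameter, 200 mm tall, standing loose behind the plinth. Origin under its centre.
- bottle_mid: Amber bottle, 72 mm diameter, 170 mm tall, loose behind the plinth. Origin under its centre.
- jar_white: White bottle, 80 mm diameter, 120 mm tall, loose behind the plinth. Origin under its centre.
- screwdriver: Screwdriver, 180 mm, loose on the plinth's near edge.
- wrench: Wrench, 160 mm, loose on the plinth's far edge.

How it is judged:
By the outcome, as a careful person would: the job done as asked, in the order asked, and still so for the second after the job is handed in, with the robot touching nothing.
It also fails if it takes over 72 s, if anything falls off the work surface, if the arm or the gripper's body presses on something with over 40 N, if the wrist force passes 120 N, or if a joint passes its speed limit or range.

### The arm

A 6-joint arm with a two-finger parallel gripper is mounted at the origin on the work surface. World frame = base frame: x ahead of the robot, y to its left, z up, the work surface at z = 0. Lengths are in m, angles in rad, forces in N, time in s.
With the tool pointing down it reaches from about 0.35 to 0.775 m from the base axis. Payload 5.5 kg.
Tool frame: the origin (TCP) lies where the fingers leave the gripper's body, on its centre line; the fingertips stand 73 mm ahead of it and the grasp point (between the pads) lies 54 mm ahead of it; z points along the fingers, y is the direction in which the jaws open and shut (so a half turn about z gives the same grasp; the last joint's range is limited). The gripper opens to 85 mm and grips with 20 to 120 N. Pads are 22 mm wide; open, the fingers measure 114 mm over their backs; the gripper's body (76 mm by 85 mm) begins 54 mm behind the grasp point. The pads swing forward as they close: fully open they stand 13 mm farther back than shut.
Start: joints at [1.174, 0.313, 0.046, 1.304, 0, 1.431], TCP at [0.146, 0.556, 0.304] pointing down, gripper open.
Joint ranges: [-2.76, 2.76], [-0.86, 1.69], [-1.03, 1.26], [-2.2, 2.34], [-1.47, 1.5], [-3.14, 3.14]. Speed limits (rad/s): [2.57, 2.57, 3.14, 3.14, 3.14, 3.14].

### API

Orientations are given as a unit quaternion [w, x, y, z].
In Python, from workcell import env, read_camera, job, cut_out gives the robot as it stands.
- The arm moves only by the tool servo_tool, never from a script. Its argument "deltas" is a list of rows, each an object of numbers: "dx", "dy", "dz": the shift along the world's x, y, z in mm; "rx", "ry", "rz": the turn, a rotation vector about the world's x, y, z in rad; "fingers": the closure, from -1 (fully open) to 1 (shut). A call has 1 to 8 rows; each row shifts and turns the commanded pose from where the row before left it; what a row does not reach is not made up. A row lasts 1/10 s, in which the tool goes at most 50 mm and 8.59 degrees, less where a joint would pass 70% of its speed; a pose out of reach is approached as far as the arm can. A call is refused whole if a number of a shift passes 50 or a number of a turn 0.15, either way. A call with a gripper value outside its range is refused whole. The fingers move at their own pace and stop on an object; "newtons" is the grip in N (left out, the last holds). Time passes only in rows, so rows that do not move let the fingers close. It gives the time, the measured TCP pose, the force and the opening at its end, in the units of the state.
- env.get_state(): the state, without advancing time (a new reading comes with each control period).
- read_camera(name): name is "scene" or "top"; returns a dict with "img" (420x560x3 uint8, red, green, blue), "intrinsics" (3x3 intrinsics, pixels), "k1" (the pictures are not rectified: a ray, as slopes to the right and down, at radius r is drawn at 1 + k1 r^2 times it, then the intrinsics apply), "extrinsics" (4x4, takes a point from camera to world coordinates). Camera axes: x right, y down, z forward; pixel columns grow to the right and rows downward; lengths in m; the calibration is good to about 2 mm. A picture is of the moment at which its call begins. There is no depth.
- job.hand_in(): hands the job in, once; it reports no verdict.
Trained networks look in the newest picture that a camera, given by its name, has taken for a name from the list of things; names that differ only in an ending like _2 or _b are one class to them, and where a whole thing is asked for, a point or a joint stands for the part that bears it (a point fixed in the world has none). Each returns a list of dicts, best first, with "confidence" (0 to 1); they miss things now and then, are a little off and sometimes report something else, mostly with a low value. They report only what shows in the picture. A call takes as long as a camera call.
- cut_out(target, camera): "region" (420x560 bool, what is visible of it) and "extent" ([left, top, right, bottom] in pixels, round what is visible of it).
The state is a dict: "clock": time; "joint_pos": joint angles; "qvel": joint speeds; "tau": joint torques, N m; "tcp_pos": TCP position; "orientation": TCP orientation; "wrist_force": force on the tool from outside, world axes, zero at the start; "ft_torque": the same for the moment, N m; "finger_gap": finger opening in m.
Only numpy, scipy, OpenCV 4.12 (cv2) and the standard library are available. Lean on these libraries where they do the work, as an engineer would, in place of code of your own. Each camera call takes 0.05 s, during which the arm holds its last target. There are 200 camera calls.

## Working session

There is one attempt and no reset: what is moved stays moved. The work goes in short steps, Python scripts to look and compute and a tool call to move; the robot and the scene stay as the last step left them, time stands still between calls to the robot, and variables do not carry over. Pictures are saved under pics/ and viewed, about 8 in all and at most 12, crops included, and the job is handed in when it is done.

Besides the shell and the picture viewer there is one more tool, called after "Call:" as a command line: name --argument value ..., lists and objects as JSON in quotes. servo_tool: Moves the arm, as the interface text tells. Its arguments: {"type":"object","properties":{"deltas":{"type":"array"},"newtons":{"type":"number"}},"required":["deltas"]}

```bash
mkdir -p pics; ls; cat > h.py <<'E'
import numpy as np, cv2
from workcell import env, read_camera, job, cut_out
def proj(c,P):
    E=np.linalg.inv(c['extrinsics']);p=(E[:3,:3]@np.atleast_2d(P).T).T+E[:3,3]
    s=p[:,:2]/p[:,2:];r2=(s**2).sum(1,keepdims=True);s=s*(1+c['k1']*r2);K=np.array(c['intrinsics'])
    return s@K[:2,:2].T+K[:2,2]
def ray(c,uv):
    K=np.array(c['intrinsics']);E=np.array(c['extrinsics'])
    d=(np.array(uv,float)-K[:2,2])/np.diag(K)[:2];s=d.copy()
    for _ in range(20): s=d/(1+c['k1']*(s@s))
    return E[:3,3],E[:3,:3]@np.r_[s,1]
def atz(c,uv,z):
    o,d=ray(c,uv);return o+d*(z-o[2])/d[2]
def save(c,n): cv2.imwrite('pics/'+n,cv2.cvtColor(c['img'],cv2.COLOR_RGB2BGR))
E
python3 - <<'E'
from h import *
for n in('scene','top'):
    c=read_camera(n);save(c,n+'0.png');print(n,np.round(c['extrinsics'],3).tolist(),np.round(c['intrinsics'],1).tolist(),c['k1'])
    for t in('unit_b','grip_b','isolator_box','isolator_grip','bottle_tall','screwdriver','wrench'):
        for r in cut_out(t,n)[:3]:
            m=r['region'];ys,xs=np.nonzero(m);print(t,round(r['confidence'],2),r['extent'],xs.mean().round(1),ys.mean().round(1),m.sum())
s=env.get_state();print(s)
E
```

```text
pics
scene [[-0.429, 0.581, -0.692, 1.493], [0.903, 0.294, -0.314, 0.38], [0.021, -0.759, -0.65, 0.909], [0.0, 0.0, 0.0, 1.0]] [[506.9, 0.0, 270.3], [0.0, 506.9, 214.6], [0.0, 0.0, 1.0]] -0.18989132575494685
unit_b 0.76 [303.6, 195.2, 345.9, 248.6] 325.0 222.3 1475
unit_b 0.75 [232.6, 160.6, 277.5, 227.2] 257.0 200.3 1500
unit_b 0.66 [271.6, 164.5, 312.0, 236.9] 292.2 206.3 1628
grip_b 0.79 [251.3, 163.2, 270.5, 204.4] 258.1 180.6 418
grip_b 0.25 [144.9, 205.1, 182.0, 258.5] 163.5 229.8 1337
isolator_box 0.82 [369.1, 202.2, 439.2, 275.0] 406.7 237.8 3050
isolator_box 0.42 [147.9, 203.6, 179.4, 257.4] 163.5 230.0 1305
isolator_grip 0.67 [394.1, 203.1, 441.6, 236.6] 417.9 219.4 774
bottle_tall 0.97 [265.2, 237.2, 307.1, 318.9] 285.3 278.0 2440
screwdriver 0.68 [284.5, 181.8, 315.1, 198.4] 300.8 190.4 193
wrench 0.89 [243.9, 232.5, 303.5, 255.5] 266.7 241.2 273
wrench 0.24 [283.7, 166.5, 310.0, 210.5] 296.2 186.9 494
top [[0.016, -0.974, 0.226, 0.418], [-1.0, -0.014, 0.008, -0.007], [-0.004, -0.226, -0.974, 1.011], [0.0, 0.0, 0.0, 1.0]] [[398.3, 0.0, 279.4], [0.0, 398.3, 207.9], [0.0, 0
[... 485 characters left out ...]
8.3, 214.1] 274.9 203.1 412
{'clock': 0.8, 'joint_pos': array([ 1.17438463e+00,  3.13135496e-01,  4.61322971e-02,  1.30360539e+00,
       -1.62184778e-05,  1.43122560e+00]), 'qvel': array([ 0.00073164,  0.00146878,  0.00066424, -0.00123316,  0.0004519 ,
       -0.00017644]), 'tau': array([ 4.26456554e-04, -4.80391467e+01,  2.98793328e+01, -1.69754658e-04,
       -1.73340391e-04,  7.01374105e-06]), 'tcp_pos': array([0.14607755, 0.55617688, 0.30397315]), 'orientation': array([3.26761491e-05, 1.28067795e-01, 9.91765411e-01, 8.83722783e-05]), 'wrist_force': array([0.12677925, 0.49262322, 0.30561189]), 'ft_torque': array([ 0.04533732,  0.02028267, -0.03632001]), 'finger_gap': 0.08525643658128641}
```

```bash
python3 - <<'E'
import cv2
a=cv2.imread('pics/scene0.png')[130:340,200:480];b=cv2.imread('pics/top0.png')[90:320,80:360]
cv2.imwrite('pics/s1.png',cv2.resize(a,(784,588),interpolation=2));cv2.imwrite('pics/t1.png',cv2.resize(b,(700,575),interpolation=2))
E
```

```text
(no output)
```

View pics/s1.png

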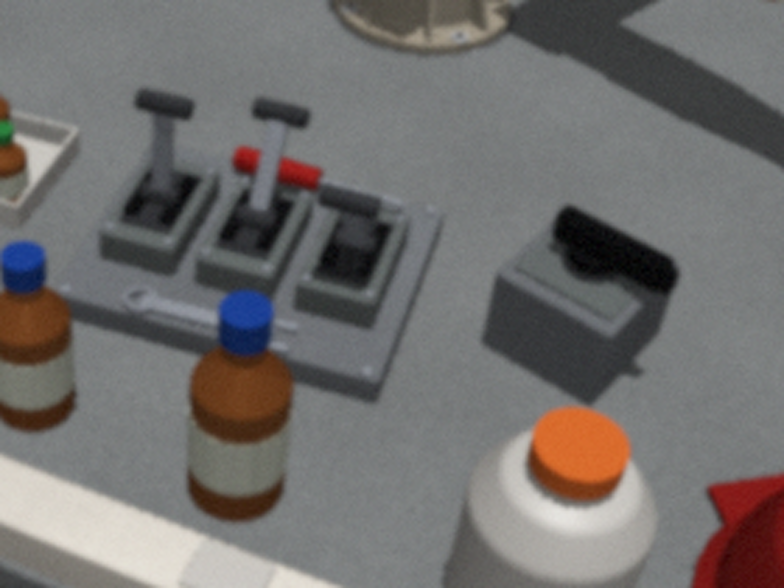

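View pics/t1.png

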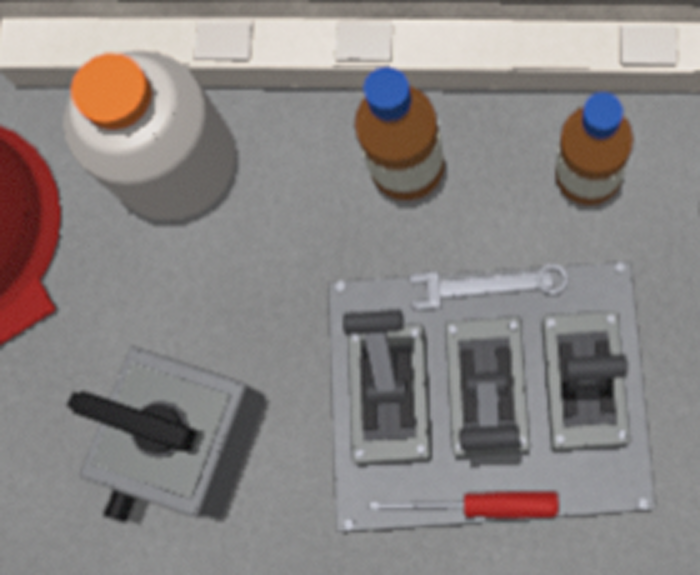

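The overhead view shows the on lever at left (bar ~crop 373,322), the off lever in the middle (490,440) and the upright one at right (597,367). The isolator is at far left, its handle's long end at (75,402). The scene view agrees: upright lever leftmost, bar at about (165,104).

```bash
cat > fit.py <<'E'
from h import *
from scipy.optimize import least_squares, minimize
ct=read_camera('top');cs=read_camera('scene')
T=lambda l:np.array(l,float)/2.5+[80,90]
S=lambda l:np.array(l,float)/2.8+[200,130]
L=T([(355,334),(416,329),(364,456),(423,450)]);M=T([(455,331),(515,326),(463,456),(523,450)]);R=T([(551,321),(614,316),(560,440),(622,435)])
def mod(p):
    x,y,a,ix,iy=p;c,s=np.cos(a),np.sin(a);o=[]
    for k in(1,0,-1):
        for sx,sy in((1,1),(1,-1),(-1,1),(-1,-1)):
            u,v=sx*ix,k*.095+sy*iy;o.append((x+c*u-s*v,y+s*u+c*v,.064))
    return np.array(o)
r=least_squares(lambda p:(proj(ct,mod(p))-np.r_[L,M,R]).ravel(),[.4,0,0,.058,.03],x_scale=.01)
print('units',r.x.round(4),'rms',np.sqrt((r.fun**2).mean()).round(2))
x,y,a=r.x[:3];u=np.array([x+np.sin(a)*.095,y-np.cos(a)*.095]);print('tripped unit',u.round(4),'yaw',a)
# check in scene picture
q=(proj(cs,np.array([mod(r.x)[8:].mean(0)]))-[200,130])*2.8;print('unit_b top centre in scene crop',q.round(0))
def line(p,q):
    (o1,d1),(o2,d2)=p,q;A=np.c_[d1,-d2];k=np.linalg.lstsq(A,o2-o1,rcond=None)[0];P,Q=o1+k[0]*d1,o2+k[1]*d2;return (P+Q)/2,np.linalg.norm(P-Q)
for n,t,s in(('bar b',(597,367),(165,104)),('bar c',(490,439),(281,112)),('bar a',(373,322),(350,198))):
    P,e=line(ray(ct,T(t)),ray(cs,S(s)));print(n,P.round(4),'gap',round(e,4))
def hull(pts):
    m=np.zeros((420,560),np.uint8);cv2.fillConvexPoly(m,cv2.convexHull(np.round(pts*16).astype(np.int32)),1,shift=4);return m>0
def box(x,y,a,x0,x1,y0,y1,z0,z1):
    c,s=np.cos(a),np.sin(a);return np.array([(x+c*u-s*v,y+s*u+c*v,z) for u in(x0,x1) for v in(y0,y1) for z in(z0,z1)])
from collections import defaultdict
reg={(t,n):cut_out(t,n)[0]['region'] for t in('isolator_box','isolator_grip') for n in('top','scene')}
C={'top':ct,'scene':cs}
def cost(p,w):
    tot=0
    for n in C:
        h=hull(proj(C[n],box(*p,-.011,.011,-.04,.078,.106,.136)));b=hull(proj(C[n],box(*p,-.065,.065,-.06,.06,0,.09)))
        if 'g' in w: m=reg['isolator_grip',n];tot+=1-(m&h).sum()/(m|h).sum()
        if 'b' in w: m=reg['isolator_box',n]|h;b=b|h;tot+=1-(m&b).sum()/(m|b).sum()
    return tot
for w in('b','g','bg'):
  for a0 in(-.3,.3):
    P=atz(ct,T((165,430)),.106)
    r=minimize(cost,[P[0],P[1],a0],args=(w,),method='Nelder-Mead',options=dict(initial_simplex=[[P[0],P[1],a0],[P[0]+.02,P[1],a0],[P[0],P[1]+.02,a0],[P[0],P[1],a0+.2]],maxiter=200));print('iso',w,r.x.round(4),round(r.fun,3))
for n,uv in(('tall',(405,175)),('mid',(590,185))): print(n,atz(ct,T(uv),.03).round(3))
E
python3 fit.py
```

```text
units [0.5478 0.009  0.0879 0.0587 0.0292] rms 0.91
tripped unit [ 0.5562 -0.0857] yaw 0.08787817847386037
unit_b top centre in scene crop [[159. 195.]]
bar b [ 0.5511 -0.084   0.1667] gap 0.0031
bar c [0.4903 0.0061 0.1483] gap 0.0016
bar a [0.5898 0.1106 0.1565] gap 0.0022
iso b [ 0.4989  0.313  -0.2905] 0.095
iso b [ 0.4983  0.3127 -0.2598] 0.085
iso g [ 0.4988  0.3136 -0.3334] 0.504
iso g [ 0.5008  0.3144 -0.303 ] 0.493
iso bg [ 0.5     0.3124 -0.2886] 0.588
iso bg [ 0.4991  0.3121 -0.2969] 0.591
tall [0.772 0.1   0.03 ]
mid [ 0.764 -0.092  0.03 ]
```

Call:
servo_tool --deltas '[{"dx":28,"dy":-40,"dz":2,"rz":0.0215,"fingers":1},{"dx":28,"dy":-40,"dz":2,"rz":0.0215,"fingers":1},{"dx":28,"dy":-40,"dz":2,"rz":0.0215,"fingers":1},{"dx":28,"dy":-40,"dz":2,"rz":0.0215,"fingers":1},{"dx":28,"dy":-40,"dz":2,"rz":0.0215,"fingers":1},{"dx":28,"dy":-40,"dz":2,"rz":0.0215,"fingers":1},{"dx":28,"dy":-40,"dz":2,"rz":0.0215,"fingers":1},{"dx":28,"dy":-40,"dz":2,"rz":0.0215,"fingers":1}]' --newtons 40

```text
invalid input at $.deltas[0]: expected keys dx, dy, dz, rx, ry, rz, fingers
```

Call:
servo_tool --deltas '[{"dx":28,"dy":-40,"rz":0.0215,"fingers":1},{"dx":28,"dy":-40,"rz":0.0215,"fingers":1},{"dx":28,"dy":-40,"rz":0.0215,"fingers":1},{"dx":28,"dy":-40,"rz":0.0215,"fingers":1},{"dx":28,"dy":-40,"rz":0.0215,"fingers":1},{"dx":28,"dy":-40,"rz":0.0215,"fingers":1},{"dx":28,"dy":-37,"rz":0.0215,"fingers":1},{"dx":0,"dy":0,"fingers":1}]'

```text
invalid input at $.deltas[0]: expected keys dx, dy, dz, rx, ry, rz, fingers
```

Call:
servo_tool --deltas '[{"dx":28,"dy":-40,"dz":2,"rx":0,"ry":0,"rz":0.0215,"fingers":1},{"dx":28,"dy":-40,"dz":2,"rx":0,"ry":0,"rz":0.0215,"fingers":1},{"dx":28,"dy":-40,"dz":2,"rx":0,"ry":0,"rz":0.0215,"fingers":1},{"dx":28,"dy":-40,"dz":2,"rx":0,"ry":0,"rz":0.0215,"fingers":1},{"dx":28,"dy":-40,"dz":2,"rx":0,"ry":0,"rz":0.0215,"fingers":1},{"dx":28,"dy":-40,"dz":2,"rx":0,"ry":0,"rz":0.0215,"fingers":1},{"dx":28,"dy":-40,"dz":2,"rx":0,"ry":0,"rz":0.0215,"fingers":1},{"dx":28,"dy":-40,"dz":2,"rx":0,"ry":0,"rz":0.0215,"fingers":1}]' --newtons 40

```text
clock: 1.9
tcp_pos: [0.3708, 0.2345, 0.3204]
orientation: [0.001, 0.042, 0.999, 0.0]
wrist_force: [1.3, 0.3, -0.6]
finger_gap: 0.0001
```

Call:
servo_tool --deltas '[{"dx":28,"dy":-40,"dz":0,"rx":0,"ry":0,"rz":0.0215,"fingers":1},{"dx":28,"dy":-40,"dz":0,"rx":0,"ry":0,"rz":0.0215,"fingers":1},{"dx":28,"dy":-40,"dz":0,"rx":0,"ry":0,"rz":0.0215,"fingers":1},{"dx":28,"dy":-40,"dz":0,"rx":0,"ry":0,"rz":0.0215,"fingers":1},{"dx":28,"dy":-40,"dz":0,"rx":0,"ry":0,"rz":0.0215,"fingers":1},{"dx":28,"dy":-40,"dz":0,"rx":0,"ry":0,"rz":0.0215,"fingers":1},{"dx":28,"dy":-37,"dz":0,"rx":0,"ry":0,"rz":0.0215,"fingers":1},{"dx":0,"dy":0,"dz":0,"rx":0,"ry":0,"rz":0,"fingers":1}]'

```text
clock: 2.7
tcp_pos: [0.569, -0.0455, 0.3187]
orientation: [0.0, -0.03, 1.0, -0.001]
wrist_force: [-0.5, 0.5, 0.1]
finger_gap: 0.0003
```

Call:
servo_tool --deltas '[{"dx":19,"dy":-36,"dz":0,"rx":0,"ry":0,"rz":0.028,"fingers":1},{"dx":0,"dy":0,"dz":-30,"rx":0,"ry":0,"rz":0,"fingers":1},{"dx":0,"dy":0,"dz":-20,"rx":0,"ry":0,"rz":0,"fingers":1},{"dx":0,"dy":0,"dz":-10,"rx":0,"ry":0,"rz":0,"fingers":1},{"dx":0,"dy":0,"dz":-10,"rx":0,"ry":0,"rz":0,"fingers":1},{"dx":0,"dy":0,"dz":-10,"rx":0,"ry":0,"rz":0,"fingers":1},{"dx":0,"dy":0,"dz":-10,"rx":0,"ry":0,"rz":0,"fingers":1},{"dx":0,"dy":0,"dz":0,"rx":0,"ry":0,"rz":0,"fingers":1}]'

```text
clock: 3.5
tcp_pos: [0.5845, -0.0764, 0.2287]
orientation: [-0.001, -0.047, 0.999, 0.0]
wrist_force: [-0.8, 0.1, -0.4]
finger_gap: 0.0001
```

```bash
python3 - <<'E'
from h import *
c=read_camera('top');d=read_camera('scene')
cv2.imwrite('pics/p2.png',cv2.cvtColor(np.hstack([cv2.resize(c['img'][150:300,220:360],(400,428)),cv2.resize(d['img'][100:270,200:359],(400,428))]),4))
E
```

```text
(no output)
```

View pics/p2.png

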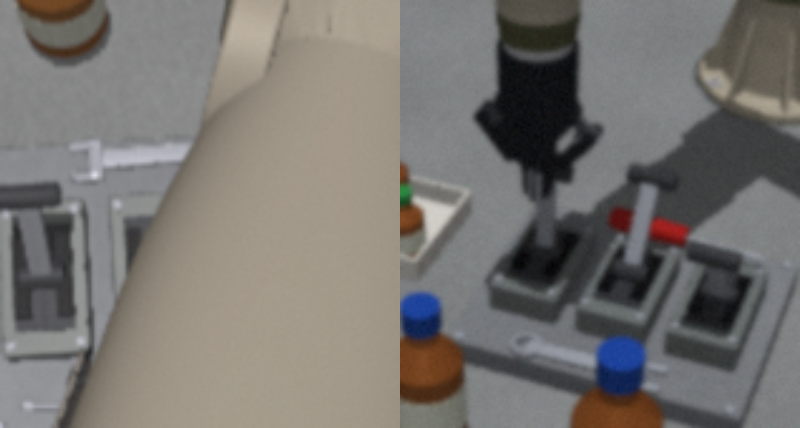

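Call:
servo_tool --deltas '[{"dx":-6,"dy":-4,"dz":0,"rx":0,"ry":0,"rz":0,"fingers":1},{"dx":-5,"dy":0,"dz":-2,"rx":0,"ry":0,"rz":0,"fingers":1},{"dx":0,"dy":0,"dz":0,"rx":0,"ry":0,"rz":0,"fingers":1}]'

```text
clock: 3.9
tcp_pos: [0.5733, -0.081, 0.2281]
orientation: [-0.0, -0.047, 0.999, 0.0]
wrist_force: [-0.4, 0.7, 0.3]
finger_gap: -0.0001
```

Call:
servo_tool --deltas '[{"dx":-7.9,"dy":-0.7,"dz":0.6,"rx":0.0044,"ry":-0.05,"rz":0,"fingers":1},{"dx":-7.9,"dy":-0.7,"dz":0.2,"rx":0.0044,"ry":-0.05,"rz":0,"fingers":1},{"dx":-7.8,"dy":-0.7,"dz":-0.2,"rx":0.0044,"ry":-0.05,"rz":0,"fingers":1},{"dx":-7.8,"dy":-0.7,"dz":-0.5,"rx":0.0044,"ry":-0.05,"rz":0,"fingers":1},{"dx":0,"dy":0,"dz":0,"rx":0,"ry":0,"rz":0,"fingers":1}]'

```text
clock: 4.4
tcp_pos: [0.5407, -0.0834, 0.228]
orientation: [0.1, -0.046, 0.994, 0.004]
wrist_force: [-0.2, -0.6, 0.6]
finger_gap: 0.0002
```

Call:
servo_tool --deltas '[{"dx":-7.8,"dy":-0.7,"dz":-1.0,"rx":0.0044,"ry":-0.05,"rz":0,"fingers":1},{"dx":-7.8,"dy":-0.7,"dz":-1.4,"rx":0.0044,"ry":-0.05,"rz":0,"fingers":1},{"dx":-7.7,"dy":-0.7,"dz":-1.8,"rx":0.0044,"ry":-0.05,"rz":0,"fingers":1},{"dx":-7.6,"dy":-0.7,"dz":-2.1,"rx":0.0044,"ry":-0.05,"rz":0,"fingers":1},{"dx":0,"dy":0,"dz":0,"rx":0,"ry":0,"rz":0,"fingers":1}]'

```text
clock: 4.9
tcp_pos: [0.5102, -0.0861, 0.221]
orientation: [0.198, -0.045, 0.979, 0.009]
wrist_force: [-1.3, -0.6, 0.0]
finger_gap: 0.0
```

```bash
python3 - <<'E'
from h import *
d=read_camera('scene');print(env.get_state()['joint_pos'].round(2))
cv2.imwrite('pics/p3.png',cv2.cvtColor(cv2.resize(d['img'][130:250,210:330],(600,600),interpolation=2),4))
E
```

```text
[-0.4   0.02 -0.59  0.61  0.19 -0.46]
```

View pics/p3.png

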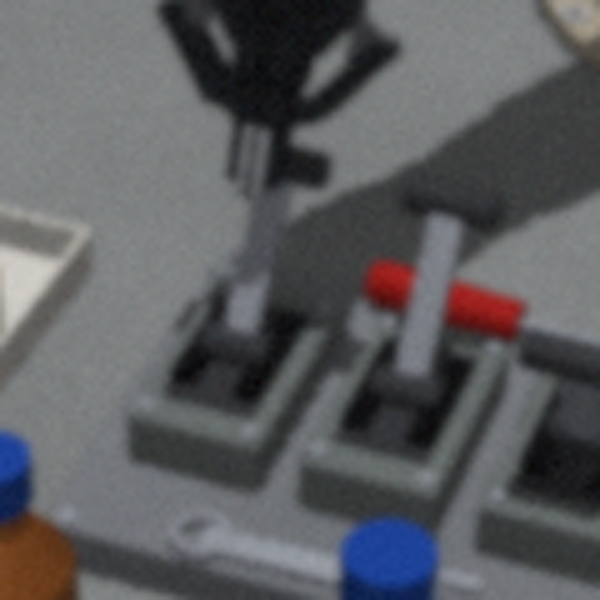

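The lever leans with the fingers, roughly centred on its bar (px 290,165) and nearly parallel to lever c. I'll now feel for the stop.

Call:
servo_tool --deltas '[{"dx":-3.0,"dy":0.2,"dz":-0.9,"rx":0.0018,"ry":-0.02,"rz":0,"fingers":1},{"dx":-3.0,"dy":0.2,"dz":-0.9,"rx":0.0018,"ry":-0.02,"rz":0,"fingers":1},{"dx":0,"dy":0,"dz":0,"rx":0,"ry":0,"rz":0,"fingers":1}]'

```text
clock: 5.25
tcp_pos: [0.5053, -0.0858, 0.2195]
orientation: [0.219, -0.046, 0.975, 0.009]
wrist_force: [0.4, 0.0, 0.0]
finger_gap: 0.0
```

Call:
servo_tool --deltas '[{"dx":-3.0,"dy":0,"dz":-1.0,"rx":0.0018,"ry":-0.02,"rz":0,"fingers":1},{"dx":0,"dy":0,"dz":0,"rx":0,"ry":0,"rz":0,"fingers":1}]'

```text
clock: 5.45
tcp_pos: [0.5021, -0.0858, 0.2184]
orientation: [0.228, -0.045, 0.972, 0.01]
wrist_force: [0.0, 1.4, 0.2]
finger_gap: 0.0002
```

Call:
servo_tool --deltas '[{"dx":-3.0,"dy":0,"dz":-1.1,"rx":0.0018,"ry":-0.02,"rz":0,"fingers":1},{"dx":0,"dy":0,"dz":0,"rx":0,"ry":0,"rz":0,"fingers":1}]'

```text
clock: 5.65
tcp_pos: [0.499, -0.0858, 0.2173]
orientation: [0.238, -0.045, 0.97, 0.01]
wrist_force: [-0.9, 0.1, -0.5]
finger_gap: -0.0002
```

Call:
servo_tool --deltas '[{"dx":-2.0,"dy":0,"dz":-0.8,"rx":0.001,"ry":-0.013,"rz":0,"fingers":1},{"dx":0,"dy":0,"dz":0,"rx":0,"ry":0,"rz":0,"fingers":1}]'

```text
clock: 5.85
tcp_pos: [0.4973, -0.0859, 0.2167]
orientation: [0.245, -0.045, 0.968, 0.01]
wrist_force: [-0.2, -0.5, -0.4]
finger_gap: 0.0002
```

Call:
servo_tool --deltas '[{"dx":-2.0,"dy":0,"dz":-0.8,"rx":0.001,"ry":-0.013,"rz":0,"fingers":1},{"dx":0,"dy":0,"dz":0,"rx":0,"ry":0,"rz":0,"fingers":1}]'

```text
clock: 6.05
tcp_pos: [0.4953, -0.0859, 0.2159]
orientation: [0.251, -0.045, 0.967, 0.01]
wrist_force: [0.1, 0.3, -0.5]
finger_gap: 0.0001
```

Call:
servo_tool --deltas '[{"dx":-2.0,"dy":0,"dz":-0.8,"rx":0.001,"ry":-0.013,"rz":0,"fingers":1},{"dx":0,"dy":0,"dz":0,"rx":0,"ry":0,"rz":0,"fingers":1}]'

```text
clock: 6.25
tcp_pos: [0.4933, -0.0859, 0.2151]
orientation: [0.257, -0.045, 0.965, 0.011]
wrist_force: [-0.6, -0.5, -0.4]
finger_gap: 0.0
```

Call:
servo_tool --deltas '[{"dx":-2.0,"dy":0,"dz":-0.9,"rx":0.001,"ry":-0.013,"rz":0,"fingers":1},{"dx":0,"dy":0,"dz":0,"rx":0,"ry":0,"rz":0,"fingers":1}]'

```text
clock: 6.45
tcp_pos: [0.4912, -0.0859, 0.2141]
orientation: [0.264, -0.045, 0.964, 0.011]
wrist_force: [-0.3, 0.0, 0.2]
finger_gap: 0.0001
```

Call:
servo_tool --deltas '[{"dx":-2.0,"dy":0,"dz":-0.9,"rx":0.001,"ry":-0.013,"rz":0,"fingers":1},{"dx":0,"dy":0,"dz":0,"rx":0,"ry":0,"rz":0,"fingers":1}]'

```text
clock: 6.65
tcp_pos: [0.4892, -0.0859, 0.2132]
orientation: [0.27, -0.045, 0.962, 0.011]
wrist_force: [0.1, 0.6, -0.1]
finger_gap: -0.0001
```

Call:
servo_tool --deltas '[{"dx":-2.0,"dy":0,"dz":-0.9,"rx":0.001,"ry":-0.013,"rz":0,"fingers":1},{"dx":0,"dy":0,"dz":0,"rx":0,"ry":0,"rz":0,"fingers":1}]'

```text
clock: 6.85
tcp_pos: [0.4872, -0.0859, 0.2123]
orientation: [0.276, -0.045, 0.96, 0.011]
wrist_force: [-0.7, 0.1, -0.4]
finger_gap: -0.0002
```

Call:
servo_tool --deltas '[{"dx":-1.7,"dy":-0.1,"dz":-1.0,"rx":0,"ry":0,"rz":0,"fingers":1},{"dx":0,"dy":0,"dz":0,"rx":0,"ry":0,"rz":0,"fingers":1}]'

```text
clock: 7.05
tcp_pos: [0.4858, -0.0861, 0.2116]
orientation: [0.276, -0.045, 0.96, 0.011]
wrist_force: [0.1, -0.3, 0.4]
finger_gap: -0.0003
```

Call:
servo_tool --deltas '[{"dx":-1.7,"dy":-0.1,"dz":-1.0,"rx":0,"ry":0,"rz":0,"fingers":1},{"dx":0,"dy":0,"dz":0,"rx":0,"ry":0,"rz":0,"fingers":1}]'

```text
clock: 7.25
tcp_pos: [0.4848, -0.0864, 0.2112]
orientation: [0.277, -0.045, 0.96, 0.011]
wrist_force: [1.9, 0.9, -0.2]
finger_gap: 0.0001
```

Call:
servo_tool --deltas '[{"dx":-1.7,"dy":-0.1,"dz":-1.0,"rx":0,"ry":0,"rz":0,"fingers":1},{"dx":0,"dy":0,"dz":0,"rx":0,"ry":0,"rz":0,"fingers":1}]'

```text
clock: 7.45
tcp_pos: [0.484, -0.0866, 0.2109]
orientation: [0.278, -0.046, 0.959, 0.011]
wrist_force: [5.6, 1.2, -0.5]
finger_gap: 0.0003
```

Call:
servo_tool --deltas '[{"dx":-1.5,"dy":-0.1,"dz":-1.5,"rx":0,"ry":0,"rz":0,"fingers":1},{"dx":0,"dy":0,"dz":0,"rx":0,"ry":0,"rz":0,"fingers":1}]'

```text
clock: 7.65
tcp_pos: [0.4834, -0.0869, 0.2105]
orientation: [0.279, -0.046, 0.959, 0.011]
wrist_force: [6.1, 2.5, 2.1]
finger_gap: 0.0001
```

Call:
servo_tool --deltas '[{"dx":-1.0,"dy":-0.1,"dz":-1.5,"rx":0,"ry":0,"rz":0,"fingers":1},{"dx":0,"dy":0,"dz":0,"rx":0,"ry":0,"rz":0,"fingers":1}]'

```text
clock: 7.85
tcp_pos: [0.4832, -0.0872, 0.2102]
orientation: [0.28, -0.046, 0.959, 0.01]
wrist_force: [5.9, 2.0, 6.4]
finger_gap: 0.0
```

Call:
servo_tool --deltas '[{"dx":-1.7,"dy":0.2,"dz":-1.0,"rx":0,"ry":0,"rz":0,"fingers":1},{"dx":0,"dy":0,"dz":0,"rx":0,"ry":0,"rz":0,"fingers":1}]'

```text
clock: 8.05
tcp_pos: [0.4824, -0.0872, 0.2098]
orientation: [0.281, -0.047, 0.958, 0.01]
wrist_force: [9.5, 2.1, 4.2]
finger_gap: -0.0002
```

Call:
servo_tool --deltas '[{"dx":-1.7,"dy":0.2,"dz":-0.7,"rx":0,"ry":0,"rz":0,"fingers":1},{"dx":0,"dy":0,"dz":0,"rx":0,"ry":0,"rz":0,"fingers":1}]'

```text
clock: 8.25
tcp_pos: [0.4816, -0.0871, 0.2096]
orientation: [0.282, -0.047, 0.958, 0.01]
wrist_force: [15.2, 2.7, 1.1]
finger_gap: 0.0002
```

Call:
servo_tool --deltas '[{"dx":-0.8,"dy":0.2,"dz":-1.5,"rx":0,"ry":0,"rz":0,"fingers":1},{"dx":0,"dy":0,"dz":0,"rx":0,"ry":0,"rz":0,"fingers":1}]'

```text
clock: 8.45
tcp_pos: [0.4816, -0.0873, 0.2093]
orientation: [0.283, -0.047, 0.958, 0.009]
wrist_force: [12.5, 3.4, 7.6]
finger_gap: -0.0001
```

Call:
servo_tool --deltas '[{"dx":-0.3,"dy":0.0,"dz":-0.6,"rx":0,"ry":0,"rz":0,"fingers":1},{"dx":0,"dy":0,"dz":0,"rx":0,"ry":0,"rz":0,"fingers":1}]'

```text
clock: 8.65
tcp_pos: [0.4816, -0.0874, 0.2093]
orientation: [0.284, -0.047, 0.958, 0.009]
wrist_force: [10.7, 2.6, 10.4]
finger_gap: 0.0
```

Call:
servo_tool --deltas '[{"dx":-1.2,"dy":0.0,"dz":-0.5,"rx":0,"ry":0,"rz":0,"fingers":1},{"dx":0,"dy":0,"dz":0,"rx":0,"ry":0,"rz":0,"fingers":1}]'

```text
clock: 8.85
tcp_pos: [0.4809, -0.0874, 0.2091]
orientation: [0.285, -0.048, 0.957, 0.009]
wrist_force: [15.7, 3.2, 6.7]
finger_gap: -0.0002
```

```bash
python3 - <<'E'
from h import *
d=read_camera('scene');s=env.get_state();print(s['wrist_force'].round(1))
cv2.imwrite('pics/p4.png',cv2.cvtColor(cv2.resize(d['img'][130:250,210:330],(600,600),interpolation=2),4))
E
```

```text
[15.6  3.2  6.7]
```

View pics/p4.png

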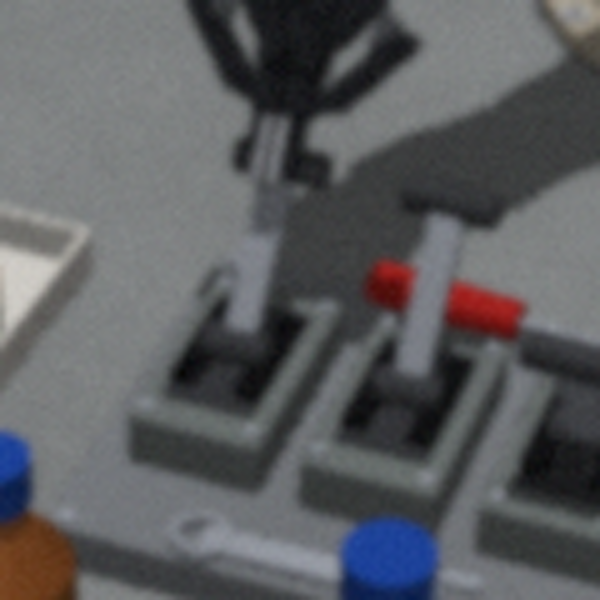

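Lever b is at the stop, its hub sitting like lever c's, with about 17 N along the tangent. Next I back off and go round to the near side.

Call:
servo_tool --deltas '[{"dx":4,"dy":0.3,"dz":2.5,"rx":0,"ry":0,"rz":0,"fingers":1},{"dx":8.5,"dy":0.7,"dz":5,"rx":0,"ry":0,"rz":0,"fingers":1},{"dx":8.5,"dy":0.7,"dz":5,"rx":0,"ry":0,"rz":0,"fingers":1},{"dx":8.5,"dy":0.7,"dz":5,"rx":0,"ry":0,"rz":0,"fingers":1},{"dx":0,"dy":0,"dz":25,"rx":0,"ry":0,"rz":0,"fingers":1},{"dx":0,"dy":0,"dz":30,"rx":0,"ry":0,"rz":0,"fingers":1},{"dx":0,"dy":0,"dz":0,"rx":0,"ry":0,"rz":0,"fingers":1}]'

```text
clock: 9.6
tcp_pos: [0.5063, -0.0843, 0.2793]
orientation: [0.279, -0.046, 0.959, 0.01]
wrist_force: [-0.1, -0.3, 0.6]
finger_gap: 0.0003
```

Call:
servo_tool --deltas '[{"dx":-10,"dy":0,"dz":0,"rx":-0.012,"ry":0.14,"rz":0,"fingers":1},{"dx":-15,"dy":-1,"dz":0,"rx":-0.012,"ry":0.14,"rz":0,"fingers":1},{"dx":-20,"dy":-2,"dz":0,"rx":0,"ry":0,"rz":0,"fingers":1},{"dx":0,"dy":0,"dz":0,"rx":0,"ry":0,"rz":0,"fingers":1}]'

```text
clock: 10.0
tcp_pos: [0.4578, -0.0861, 0.2734]
orientation: [0.137, -0.046, 0.989, 0.006]
wrist_force: [0.1, 0.3, -0.9]
finger_gap: -0.0001
```

Call:
servo_tool --deltas '[{"dx":-12,"dy":-2,"dz":-16,"rx":0,"ry":0,"rz":0,"fingers":1},{"dx":0,"dy":0,"dz":-15,"rx":0,"ry":0,"rz":0,"fingers":1},{"dx":0,"dy":0,"dz":-15,"rx":0,"ry":0,"rz":0,"fingers":1},{"dx":0,"dy":0,"dz":-10,"rx":0,"ry":0,"rz":0,"fingers":1},{"dx":0,"dy":0,"dz":-10,"rx":0,"ry":0,"rz":0,"fingers":1},{"dx":0,"dy":0,"dz":-10,"rx":0,"ry":0,"rz":0,"fingers":1},{"dx":0,"dy":0,"dz":0,"rx":0,"ry":0,"rz":0,"fingers":1}]'

```text
clock: 10.7
tcp_pos: [0.4462, -0.0881, 0.1974]
orientation: [0.138, -0.046, 0.989, 0.006]
wrist_force: [0.5, 0.5, -0.7]
finger_gap: -0.0
```

```bash
python3 - <<'E'
from h import *
d=read_camera('scene');print(env.get_state()['joint_pos'].round(2))
cv2.imwrite('pics/p5.png',cv2.cvtColor(cv2.resize(d['img'][130:250,210:330],(600,600),interpolation=2),4))
E
```

```text
[-0.44 -0.02 -0.65  0.7   0.14 -0.52]
```

View pics/p5.png

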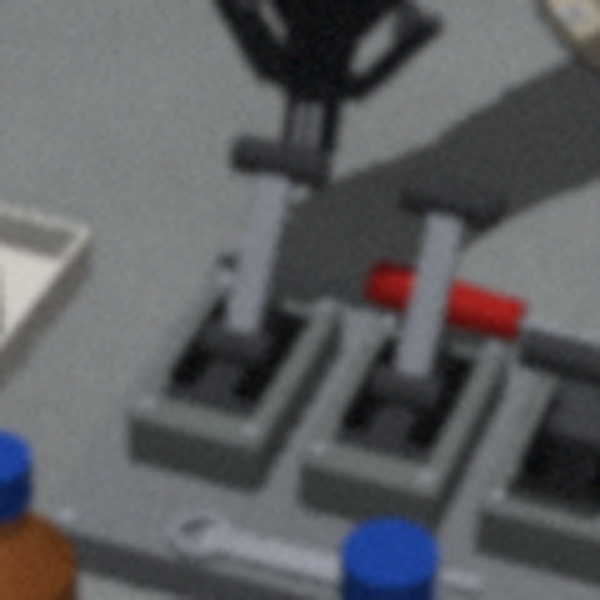

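Call:
servo_tool --deltas '[{"dx":7,"dy":-3,"dz":2.6,"rx":0,"ry":0,"rz":0,"fingers":1},{"dx":7.3,"dy":0.6,"dz":2.7,"rx":0,"ry":0,"rz":0,"fingers":1},{"dx":8,"dy":0.7,"dz":5,"rx":-0.0025,"ry":0.027,"rz":0,"fingers":1},{"dx":8,"dy":0.7,"dz":4.7,"rx":-0.0025,"ry":0.027,"rz":0,"fingers":1},{"dx":8.3,"dy":0.7,"dz":4.3,"rx":-0.0025,"ry":0.027,"rz":0,"fingers":1},{"dx":0,"dy":0,"dz":0,"rx":0,"ry":0,"rz":0,"fingers":1}]'

```text
clock: 11.35
tcp_pos: [0.4881, -0.0893, 0.2197]
orientation: [0.1, -0.047, 0.994, 0.003]
wrist_force: [-0.1, -0.9, 0.1]
finger_gap: -0.0002
```

Call:
servo_tool --deltas '[{"dx":8.2,"dy":0.7,"dz":3.4,"rx":-0.003,"ry":0.033,"rz":0,"fingers":1},{"dx":8.2,"dy":0.7,"dz":3,"rx":-0.003,"ry":0.033,"rz":0,"fingers":1},{"dx":8.2,"dy":0.7,"dz":2.5,"rx":-0.003,"ry":0.033,"rz":0,"fingers":1},{"dx":8.6,"dy":0.7,"dz":2,"rx":-0.003,"ry":0.033,"rz":0,"fingers":1},{"dx":8.6,"dy":0.7,"dz":1.4,"rx":-0.003,"ry":0.033,"rz":0,"fingers":1},{"dx":8.6,"dy":0.7,"dz":1,"rx":-0.003,"ry":0.033,"rz":0,"fingers":1},{"dx":0,"dy":0,"dz":0,"rx":0,"ry":0,"rz":0,"fingers":1}]'

```text
clock: 12.05
tcp_pos: [0.5376, -0.0847, 0.2315]
orientation: [0.0, -0.047, 0.999, -0.001]
wrist_force: [-0.0, 0.6, -0.5]
finger_gap: 0.0001
```

Call:
servo_tool --deltas '[{"dx":8.6,"dy":0.7,"dz":0,"rx":-0.003,"ry":0.033,"rz":0,"fingers":1},{"dx":8.6,"dy":0.7,"dz":0,"rx":-0.003,"ry":0.033,"rz":0,"fingers":1},{"dx":8.6,"dy":0.7,"dz":-0.5,"rx":-0.003,"ry":0.033,"rz":0,"fingers":1},{"dx":8.4,"dy":0.7,"dz":-1.2,"rx":-0.003,"ry":0.033,"rz":0,"fingers":1},{"dx":8.4,"dy":0.7,"dz":-1.6,"rx":-0.003,"ry":0.033,"rz":0,"fingers":1},{"dx":0,"dy":0,"dz":0,"rx":0,"ry":0,"rz":0,"fingers":1}]'

```text
clock: 12.65
tcp_pos: [0.5793, -0.0812, 0.2273]
orientation: [-0.083, -0.047, 0.995, -0.004]
wrist_force: [0.5, -0.9, -0.8]
finger_gap: 0.0
```

```bash
python3 - <<'E'
from h import *
d=read_camera('scene');c=read_camera('top')
cv2.imwrite('pics/p6.png',cv2.cvtColor(cv2.resize(d['img'][130:250,210:330],(600,600),interpolation=2),4))
E
```

```text
(no output)
```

View pics/p6.png

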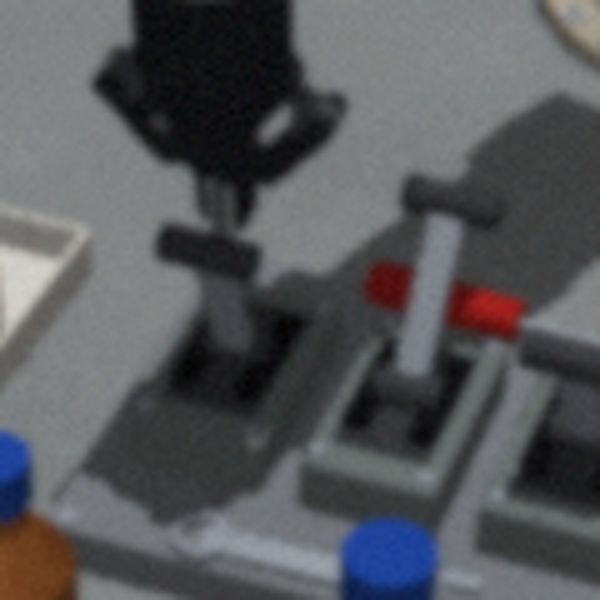

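Call:
servo_tool --deltas '[{"dx":4,"dy":0.3,"dz":-1.2,"rx":-0.0015,"ry":0.02,"rz":0,"fingers":1},{"dx":4,"dy":0.3,"dz":-1.4,"rx":-0.0015,"ry":0.02,"rz":0,"fingers":1},{"dx":0,"dy":0,"dz":0,"rx":0,"ry":0,"rz":0,"fingers":1}]'

```text
clock: 13.05
tcp_pos: [0.5863, -0.0806, 0.2256]
orientation: [-0.103, -0.047, 0.994, -0.005]
wrist_force: [0.1, -0.1, -0.2]
finger_gap: 0.0003
```

Call:
servo_tool --deltas '[{"dx":2,"dy":0.2,"dz":-0.8,"rx":0,"ry":0.01,"rz":0,"fingers":1},{"dx":2,"dy":0.2,"dz":-0.8,"rx":0,"ry":0.01,"rz":0,"fingers":1},{"dx":0,"dy":0,"dz":0,"rx":0,"ry":0,"rz":0,"fingers":1}]'

```text
clock: 13.35
tcp_pos: [0.5906, -0.0801, 0.2239]
orientation: [-0.113, -0.047, 0.992, -0.004]
wrist_force: [0.2, -0.2, -0.0]
finger_gap: -0.0002
```

Call:
servo_tool --deltas '[{"dx":2,"dy":0.2,"dz":-0.9,"rx":0,"ry":0.01,"rz":0,"fingers":1},{"dx":0,"dy":0,"dz":0,"rx":0,"ry":0,"rz":0,"fingers":1}]'

```text
clock: 13.55
tcp_pos: [0.5927, -0.0799, 0.2229]
orientation: [-0.118, -0.047, 0.992, -0.004]
wrist_force: [-0.3, 0.3, -1.4]
finger_gap: 0.0002
```

Call:
servo_tool --deltas '[{"dx":2,"dy":0.2,"dz":-0.9,"rx":0,"ry":0.01,"rz":0,"fingers":1},{"dx":0,"dy":0,"dz":0,"rx":0,"ry":0,"rz":0,"fingers":1}]'

```text
clock: 13.75
tcp_pos: [0.5948, -0.0797, 0.2219]
orientation: [-0.123, -0.047, 0.991, -0.004]
wrist_force: [0.8, 0.6, -0.1]
finger_gap: -0.0002
```

Call:
servo_tool --deltas '[{"dx":2,"dy":0.2,"dz":-0.9,"rx":0,"ry":0.01,"rz":0,"fingers":1},{"dx":0,"dy":0,"dz":0,"rx":0,"ry":0,"rz":0,"fingers":1}]'

```text
clock: 13.95
tcp_pos: [0.5968, -0.0795, 0.221]
orientation: [-0.128, -0.047, 0.991, -0.003]
wrist_force: [0.3, 0.3, 0.8]
finger_gap: -0.0003
```

Call:
servo_tool --deltas '[{"dx":2,"dy":0.2,"dz":-0.9,"rx":0,"ry":0.01,"rz":0,"fingers":1},{"dx":0,"dy":0,"dz":0,"rx":0,"ry":0,"rz":0,"fingers":1}]'

```text
clock: 14.15
tcp_pos: [0.5986, -0.0793, 0.2202]
orientation: [-0.133, -0.047, 0.99, -0.003]
wrist_force: [-1.2, 0.0, 1.3]
finger_gap: -0.0002
```

Call:
servo_tool --deltas '[{"dx":2,"dy":0.2,"dz":-0.9,"rx":0,"ry":0.01,"rz":0,"fingers":1},{"dx":0,"dy":0,"dz":0,"rx":0,"ry":0,"rz":0,"fingers":1}]'

```text
clock: 14.35
tcp_pos: [0.6, -0.0792, 0.2196]
orientation: [-0.139, -0.047, 0.989, -0.003]
wrist_force: [-4.7, -1.0, 3.4]
finger_gap: 0.0003
```

Call:
servo_tool --deltas '[{"dx":-10,"dy":-1,"dz":3,"rx":0,"ry":0,"rz":0,"fingers":1},{"dx":-12,"dy":-1,"dz":3,"rx":0,"ry":0,"rz":0,"fingers":1},{"dx":0,"dy":0,"dz":30,"rx":0,"ry":0,"rz":0,"fingers":1},{"dx":0,"dy":0,"dz":40,"rx":0,"ry":0,"rz":0,"fingers":1},{"dx":0,"dy":0,"dz":30,"rx":0.012,"ry":-0.14,"rz":0,"fingers":1},{"dx":0,"dy":0,"dz":0,"rx":0.012,"ry":-0.135,"rz":0,"fingers":1},{"dx":0,"dy":0,"dz":0,"rx":0,"ry":0,"rz":0,"fingers":1}]'

```text
clock: 15.05
tcp_pos: [0.5756, -0.0807, 0.3266]
orientation: [0.001, -0.047, 0.999, 0.002]
wrist_force: [-1.5, -0.0, -0.3]
finger_gap: 0.0001
```

Call:
servo_tool --deltas '[{"dx":-7.5,"dy":30,"dz":0,"rx":0,"ry":0,"rz":-0.029,"fingers":1},{"dx":-7.5,"dy":35,"dz":0,"rx":0,"ry":0,"rz":-0.029,"fingers":1},{"dx":-7.5,"dy":35,"dz":0,"rx":0,"ry":0,"rz":-0.029,"fingers":1},{"dx":-7.5,"dy":35,"dz":0,"rx":0,"ry":0,"rz":-0.029,"fingers":1},{"dx":-7.5,"dy":35,"dz":0,"rx":0,"ry":0,"rz":-0.029,"fingers":1},{"dx":-7.5,"dy":35,"dz":0,"rx":0,"ry":0,"rz":-0.029,"fingers":1},{"dx":-7.5,"dy":35,"dz":0,"rx":0,"ry":0,"rz":-0.029,"fingers":1},{"dx":-7.5,"dy":35,"dz":0,"rx":0,"ry":0,"rz":-0.029,"fingers":1}]'

```text
clock: 15.85
tcp_pos: [0.5182, 0.1952, 0.3251]
orientation: [-0.002, 0.069, 0.998, 0.001]
wrist_force: [0.9, 1.3, 0.9]
finger_gap: 0.0002
```

Call:
servo_tool --deltas '[{"dx":-8,"dy":35,"dz":0,"rx":0,"ry":0,"rz":-0.029,"fingers":1},{"dx":-8,"dy":35,"dz":0,"rx":0,"ry":0,"rz":-0.029,"fingers":1},{"dx":-8,"dy":35,"dz":0,"rx":0,"ry":0,"rz":-0.029,"fingers":1},{"dx":-7,"dy":35,"dz":0,"rx":0,"ry":0,"rz":-0.029,"fingers":1},{"dx":-7,"dy":30,"dz":0,"rx":0,"ry":0,"rz":-0.029,"fingers":1},{"dx":0,"dy":0,"dz":0,"rx":0,"ry":0,"rz":0,"fingers":1}]'

```text
clock: 16.45
tcp_pos: [0.4794, 0.3671, 0.3245]
orientation: [-0.001, 0.138, 0.99, 0.001]
wrist_force: [0.4, 0.7, -0.5]
finger_gap: 0.0001
```

```bash
python3 - <<'E'
from h import *
c=read_camera('top');d=read_camera('scene')
cv2.imwrite('pics/p7.png',cv2.cvtColor(np.hstack([cv2.resize(c['img'][130:310,80:360],(440,283)),cv2.resize(d['img'][140:300,230:480],(360,283))]),4))
E
```

```text
(no output)
```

View pics/p7.png

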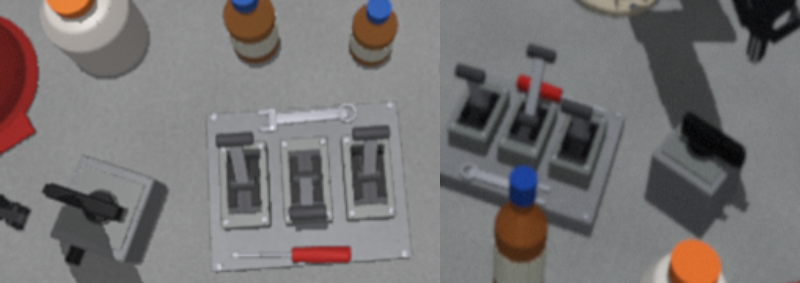

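Lever b is now over on its far side like lever a, and the tools and bottles haven't moved. The isolator is clear to approach.

Call:
servo_tool --deltas '[{"dx":2,"dy":15,"dz":-20,"rx":0,"ry":0,"rz":-0.02,"fingers":1},{"dx":0,"dy":0,"dz":-30,"rx":0,"ry":0,"rz":0,"fingers":1},{"dx":0,"dy":0,"dz":-30,"rx":0,"ry":0,"rz":0,"fingers":1},{"dx":0,"dy":0,"dz":-25,"rx":0,"ry":0,"rz":0,"fingers":1},{"dx":0,"dy":0,"dz":-15,"rx":0,"ry":0,"rz":0,"fingers":1},{"dx":0,"dy":0,"dz":-8,"rx":0,"ry":0,"rz":0,"fingers":1},{"dx":0,"dy":0,"dz":-8,"rx":0,"ry":0,"rz":0,"fingers":1},{"dx":0,"dy":0,"dz":0,"rx":0,"ry":0,"rz":0,"fingers":1}]'

```text
clock: 17.35
tcp_pos: [0.4827, 0.3782, 0.1889]
orientation: [-0.0, 0.151, 0.989, 0.002]
wrist_force: [-0.1, 0.0, -0.3]
finger_gap: -0.0003
```

Call:
servo_tool --deltas '[{"dx":6,"dy":-1.8,"dz":0,"rx":0,"ry":0,"rz":0,"fingers":1},{"dx":6,"dy":-1.7,"dz":0,"rx":0,"ry":0,"rz":0,"fingers":1},{"dx":6.2,"dy":0,"dz":0,"rx":0,"ry":0,"rz":-0.1,"fingers":1},{"dx":6.2,"dy":-0.5,"dz":0,"rx":0,"ry":0,"rz":-0.1,"fingers":1},{"dx":6.1,"dy":-1.1,"dz":0,"rx":0,"ry":0,"rz":-0.1,"fingers":1},{"dx":6,"dy":-1.7,"dz":0,"rx":0,"ry":0,"rz":-0.1,"fingers":1},{"dx":0,"dy":0,"dz":0,"rx":0,"ry":0,"rz":0,"fingers":1}]'

```text
clock: 18.05
tcp_pos: [0.5202, 0.3722, 0.1904]
orientation: [0.001, 0.344, 0.939, 0.003]
wrist_force: [-0.7, 1.2, 0.5]
finger_gap: 0.0001
```

Call:
servo_tool --deltas '[{"dx":5.8,"dy":-2.4,"dz":0,"rx":0,"ry":0,"rz":-0.1,"fingers":1},{"dx":5.5,"dy":-2.8,"dz":0,"rx":0,"ry":0,"rz":-0.1,"fingers":1},{"dx":5.2,"dy":-3.4,"dz":0,"rx":0,"ry":0,"rz":-0.1,"fingers":1},{"dx":4.9,"dy":-3.9,"dz":0,"rx":0,"ry":0,"rz":-0.1,"fingers":1},{"dx":0,"dy":0,"dz":0,"rx":0,"ry":0,"rz":0,"fingers":1}]'

```text
clock: 18.55
tcp_pos: [0.5414, 0.3592, 0.1901]
orientation: [0.002, 0.523, 0.852, 0.003]
wrist_force: [0.4, 0.0, 1.1]
finger_gap: -0.0001
```

Call:
servo_tool --deltas '[{"dx":4.4,"dy":-4.5,"dz":0,"rx":0,"ry":0,"rz":-0.1,"fingers":1},{"dx":4,"dy":-4.7,"dz":0,"rx":0,"ry":0,"rz":-0.1,"fingers":1},{"dx":3.5,"dy":-5.2,"dz":0,"rx":0,"ry":0,"rz":-0.1,"fingers":1},{"dx":2.9,"dy":-5.5,"dz":0,"rx":0,"ry":0,"rz":-0.1,"fingers":1},{"dx":0,"dy":0,"dz":0,"rx":0,"ry":0,"rz":0,"fingers":1}]'

```text
clock: 19.05
tcp_pos: [0.5556, 0.3391, 0.1897]
orientation: [0.002, 0.681, 0.732, 0.002]
wrist_force: [-1.3, -0.4, -0.6]
finger_gap: 0.0002
```

Call:
servo_tool --deltas '[{"dx":2.4,"dy":-5.8,"dz":0,"rx":0,"ry":0,"rz":-0.1,"fingers":1},{"dx":1.8,"dy":-5.9,"dz":0,"rx":0,"ry":0,"rz":-0.1,"fingers":1},{"dx":0.6,"dy":-3,"dz":0,"rx":0,"ry":0,"rz":-0.05,"fingers":1},{"dx":0,"dy":0,"dz":0,"rx":0,"ry":0,"rz":0,"fingers":1}]'

```text
clock: 19.45
tcp_pos: [0.56, 0.3249, 0.1897]
orientation: [0.002, 0.767, 0.642, 0.002]
wrist_force: [-0.1, 0.0, -0.9]
finger_gap: -0.0003
```

Call:
servo_tool --deltas '[{"dx":0.4,"dy":-2.5,"dz":0,"rx":0,"ry":0,"rz":-0.04,"fingers":1},{"dx":0.3,"dy":-2.5,"dz":0,"rx":0,"ry":0,"rz":-0.04,"fingers":1},{"dx":0,"dy":0,"dz":0,"rx":0,"ry":0,"rz":0,"fingers":1}]'

```text
clock: 19.75
tcp_pos: [0.5606, 0.3201, 0.1896]
orientation: [0.002, 0.792, 0.611, 0.002]
wrist_force: [0.4, 0.2, 0.7]
finger_gap: -0.0005
```

Call:
servo_tool --deltas '[{"dx":-0.3,"dy":-2,"dz":0,"rx":0,"ry":0,"rz":0,"fingers":1},{"dx":0,"dy":0,"dz":0,"rx":0,"ry":0,"rz":0,"fingers":1}]'

```text
clock: 19.95
tcp_pos: [0.5604, 0.3186, 0.1896]
orientation: [0.001, 0.792, 0.61, 0.002]
wrist_force: [-0.5, 3.6, -0.5]
finger_gap: -0.0001
```

Call:
servo_tool --deltas '[{"dx":-0.5,"dy":-2,"dz":0,"rx":0,"ry":0,"rz":0,"fingers":1},{"dx":0,"dy":0,"dz":0,"rx":0,"ry":0,"rz":0,"fingers":1}]'

```text
clock: 20.15
tcp_pos: [0.5604, 0.3182, 0.1898]
orientation: [0.0, 0.792, 0.61, 0.004]
wrist_force: [0.6, 8.5, -1.9]
finger_gap: -0.0001
```

Firm contact with the isolator's on stop. Retreat and check.

Call:
servo_tool --deltas '[{"dx":3,"dy":10,"dz":0,"rx":0,"ry":0,"rz":0,"fingers":1},{"dx":4,"dy":15,"dz":0,"rx":0,"ry":0,"rz":0,"fingers":1},{"dx":0,"dy":0,"dz":40,"rx":0,"ry":0,"rz":0,"fingers":1},{"dx":0,"dy":0,"dz":40,"rx":0,"ry":0,"rz":0,"fingers":1},{"dx":-30,"dy":30,"dz":40,"rx":0,"ry":0,"rz":0,"fingers":1},{"dx":-35,"dy":35,"dz":0,"rx":0,"ry":0,"rz":0,"fingers":1},{"dx":-35,"dy":35,"dz":0,"rx":0,"ry":0,"rz":0,"fingers":1},{"dx":-35,"dy":35,"dz":0,"rx":0,"ry":0,"rz":0,"fingers":1}]'

```text
clock: 20.95
tcp_pos: [0.4352, 0.4726, 0.3043]
orientation: [0.002, 0.793, 0.609, 0.002]
wrist_force: [0.6, -0.1, -1.1]
finger_gap: 0.0003
```

Call:
servo_tool --deltas '[{"dx":-30,"dy":10,"dz":0,"rx":0,"ry":0,"rz":0,"fingers":1},{"dx":-20,"dy":10,"dz":0,"rx":0,"ry":0,"rz":0,"fingers":1},{"dx":0,"dy":0,"dz":0,"rx":0,"ry":0,"rz":0,"fingers":1},{"dx":0,"dy":0,"dz":0,"rx":0,"ry":0,"rz":0,"fingers":1}]'

```text
clock: 21.35
tcp_pos: [0.386, 0.492, 0.3039]
orientation: [0.002, 0.793, 0.61, 0.002]
wrist_force: [0.3, 0.5, -0.7]
finger_gap: -0.0001
```

```bash
python3 - <<'E'
from h import *
c=read_camera('top');d=read_camera('scene')
cv2.imwrite('pics/p8.png',cv2.cvtColor(np.hstack([cv2.resize(c['img'][130:310,80:360],(440,283)),cv2.resize(d['img'][140:300,230:480],(360,283))]),4))
E
```

```text
(no output)
```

View pics/p8.png

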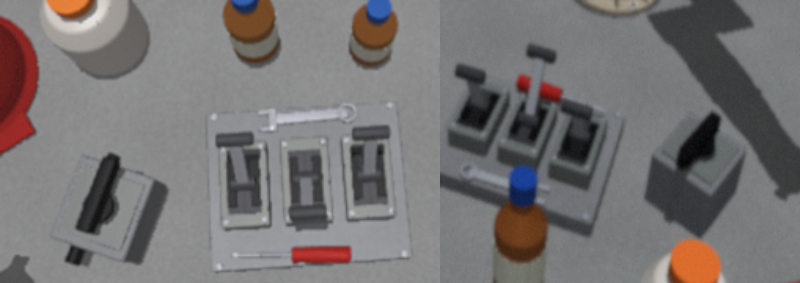

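The isolator's long end now points away from the robot (px 112,160). Levers a and b are on, c is off, and the loose things are as they were.

```bash
python3 -c "
from workcell import job
print(job.hand_in())"
```

```text
the job is handed in; nothing more can be done
None
```

The job is done and handed in at about 21 s of the 72 s allowed; hand-in gave no verdict.

- **Reset:** I pushed the tripped lever, the rightmost one, with the closed fingers along its arc to the reset stop. I held it there at about 17 N: the wrist force read 15.7, 3.2 and 6.7 N, 17.4 N in total.
- **On:** I went round to the near side and threw the lever over to its on stop, where contact read about 5 N.
- **Isolator:** I then turned the handle clockwise to its on stop, where contact read about 8.5 N.

The last pictures show the tripped lever standing over like the running one. The spare is still off, the isolator's long end points away from the robot, and the tools and bottles look unmoved. The gripper was touching nothing.

Two readings are less certain:
- **Force direction:** at the reset stop it varied between steps because of friction on the bar. The readings I took stayed between 12 and 25 N for the last four pressing steps.
- **Isolator handle:** the networks' outline of the handle matched its known shape poorly. I relied on the fit to the box and on feel instead.

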